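# Nest a tapered parts cup in the leaning spring stand

## Task

Put the loose tapered parts cup away by nesting it in its twin in the leaning stand: lower it base first along the lean of the stand, and while you still hold it feel with a light press that it has seated, but do not ram it, or the two cups wedge tight. Then let go, so that it stays nested straight in its twin; leave the straight-sided pot and the other loose things standing where they are.

Things in the scene. Friction and masses are not known exactly. Their poses are not given: they have to be found in the camera images.
- cup_center (a point): Loose tapered cup: white plastic, hollow, upright, open at the top, 95 mm high, 55 to 115 g. Outside diameter 36 mm at the base, widening evenly to 50 mm at 66 mm up; from 68 mm up to the rim a straight band of 54 mm diameter, to be gripped across the outside. Wall and floor 4 mm. The point is on its axis half-way up, 47.5 mm above the base; z from base to rim.
- pot_center (a point): Straight-sided pot, not to be moved: white plastic, 54 mm diameter from base to rim, 95 mm high, open at the top. It has no taper and does not fit in the stand. Cup and pot may have swapped places. The point is on its axis half-way up.
- sleeve_mouth (a point): Centre of the mouth of the stand's aluminium sleeve, a tube 72 mm across and 96 mm long that leans 30 degrees from vertical. z points out along its axis, up and roughly towards the robot; y is level. On the same axis, open end outwards, the sleeve holds a twin of the loose cup (mouth 46 mm inside, 54 outside). Its rim stands 13 to 37 mm out of the sleeve: it varies and is not in any reading.
- stand: The whole stand, fixed: dark steel foot 130 x 100 x 10 mm, cheeks, leaning sleeve, twin cup. Origin under the foot's centre; it leans to its -x side; 0.16 m high. The twin is on a spring along the sleeve: it gives from 2 N, then 1.3 N per mm, for 11 mm, then stops hard. The cups wedge if the contact forces in the taper (up to 1.8 times the press) exceed 20 N: press under 10 N.
- cup: The loose tapered cup as a whole; origin at the centre of its base, z towards the rim. It goes 47 to 51 mm deep into the twin cup in the stand before the tapers meet: its centre (half-way up) is then 0 to 4 mm inside the twin's rim, and its band stays some 17 mm clear of the twin; fingertips lower than that would touch the twin.
- heatsink: Loose black finned heatsink, 30 x 40 x 22 mm, lying on the desk, origin under its centre; not to be moved.
- tape_roll: Loose roll of tape, 64 mm diameter, 19 mm high, lying flat on the desk, origin under its centre; not to be moved.
- relay: Loose small relay, 12 x 28 x 19 mm, on the desk, origin under its centre; not to be moved.

How it is judged:
By the outcome, as a careful person would: the job done as asked, in the order asked, and still so for the second after the job is handed in, with the robot touching nothing.
It also fails if it takes over 45 s, if anything falls off the work surface, if the arm or the gripper's body presses on something with over 40 N, if the wrist force passes 120 N, or if a joint passes its speed limit or range.

## Robot

A 6-joint arm with a two-finger parallel gripper is mounted at the origin on a cart in front of the work surface, level with it; the furniture and walls round the work are solid. World frame = base frame: x ahead of the robot, y to its left, z up, the work surface at z = 0. Lengths are in m, angles in rad, forces in N, time in s.
With the tool pointing down it reaches from about 0.325 to 0.85 m from the base axis. Payload 15.5 kg.
Tool frame: the origin (TCP) lies where the fingers leave the gripper's body, on its centre line; the fingertips stand 78 mm ahead of it and the grasp point (between the pads) lies 60 mm ahead of it; z points along the fingers, y is the line along which they close (so a half turn about z gives the same grasp; the last joint's range is limited). The gripper opens to 91 mm and grips with 3 to 60 N. Pads are 32 mm wide; open, the fingers measure 118 mm over their backs; the gripper's body (76 mm by 178 mm) begins 60 mm behind the grasp point.
Start: joints at [-1.286, 0.494, 1.345, -0, 1.302, -0.096], TCP at [0.232, -0.58, 0.292] pointing down, gripper open.
Joint ranges: [-2.91, 2.91], [-0.82, 2.16], [0.22, 2.67], [-1.22, 4.37], [0.12, 2.79], [-3.08, 3.08]. Speed limits (rad/s): [1.89, 1.89, 2.57, 3.01, 3.01, 3.01].

## Interface

Orientations are given as a unit quaternion [x, y, z, w].
In Python, from plant import arm gives the robot as it stands. The module is installed in compiled form; this text tells all that it offers.
- The arm moves only by the shell command python3 -m crank 'ROWS' [FORCE]. ROWS is JSON, a list of rows, each a list of 5 numbers: the opening, from 0 (shut) to 1 (fully open), then the shift along the tool's x, y, z in cm, then the turn about the tool's z in degrees. A call has 1 to 20 rows; each row shifts and turns the commanded pose from where the row before left it, along the tool's axes as they then stand; what a row does not reach is not made up. A row lasts 1/12 s, in which the tool goes at most 41.7 mm and 7.16 degrees, less where a joint would pass 70% of its speed; a pose out of reach is approached as far as the arm can. A call with a gripper value outside its range is refused whole. The fingers move at their own pace and stop on an object; FORCE is the grip in N (left out, the last holds). Time passes only in rows, so rows that do not move let the fingers close. It gives the time, the measured TCP pose, the force, the opening and the grip force at its end, in the units of the state.
- arm.state(): the state, without advancing time (a new reading comes with each control period).
- arm.read_camera(name): name is "scene" or "top"; returns the picture (480x640x3 uint8, red, green, blue); there is no depth.
- arm.camera_model(name): a dict with "fx", "fy", "cx", "cy" (pixels), "world_from_camera" (4x4, takes a point from camera to world coordinates). Camera axes: x right, y down, z forward; pixel columns grow to the right and rows downward; lengths in m; the calibration is good to about 2 mm. A picture is of the moment at which its call begins. camera_model takes no time and is no camera call.
- arm.finish_job(): hands the job in; it is judged then, once.
The state is a dict: "time": time; "joint_positions": joint angles; "joint_vel": joint speeds; "effort": joint torques, N m; "tool_pos": TCP position; "tool_rot": TCP orientation; "ft_force": force on the tool from outside, world axes, zero at the start; "ft_torque": the same for the moment, N m; "grip_width": finger opening in m; "grip_force": force on a finger pad.
Only numpy, scipy, OpenCV 4.12 (cv2) and the standard library are available. Lean on these libraries where they do the work, as an engineer would, in place of code of your own. Each camera call takes 0.05 s, during which the arm holds its last target. There are 200 camera calls.

## Working session

There is one attempt and no reset: what is moved stays moved. The work goes in short steps, Python scripts to look and compute and a shell command to move; the robot and the scene stay as the last step left them, time stands still between calls to the robot, and variables do not carry over. Pictures are saved under pics/ and viewed, at most 10 in all, crops included, and the job is handed in when it is done.

```bash
mkdir -p pics
python3 - <<'E'
from plant import arm
import cv2,numpy as np
np.set_printoptions(precision=4,suppress=True)
for n in("scene","top"):
    cv2.imwrite(f"pics/{n}0.png",arm.read_camera(n)[...,::-1]); m=arm.camera_model(n); print(n,m['fx'],m['fy'],m['cx'],m['cy']);print(np.array(m['world_from_camera']))
s=arm.state();print(s)
E
```

```text
scene 511.85079536854784 511.85079536854784 321.70705498248054 248.23671185839163
[[-0.8375 -0.2024  0.5075  0.0571]
 [-0.5458  0.3524 -0.7602  0.6701]
 [-0.025  -0.9137 -0.4056  0.4663]
 [ 0.      0.      0.      1.    ]]
top 484.7050331308268 484.7050331308268 317.72997166862893 237.43617925416046
[[ 0.0101 -0.9895  0.1442  0.3975]
 [-0.9997 -0.0131 -0.0204 -0.0159]
 [ 0.022  -0.144  -0.9893  1.0034]
 [ 0.      0.      0.      1.    ]]
{'time': 0.1, 'joint_positions': array([-1.2855,  0.4941,  1.346 , -0.    ,  1.3025, -0.0955]), 'joint_vel': array([ 0.0006, -0.001 , -0.0021, -0.0004,  0.002 ,  0.0005]), 'effort': array([  0.0022, -88.024 , -38.2545,   0.0709,   0.0482,   0.    ]), 'tool_pos': array([ 0.2322, -0.58  ,  0.2917]), 'tool_rot': array([ 0.9819,  0.1893, -0.0001, -0.0005]), 'ft_force': array([-0.0028, -0.2122,  0.1601]), 'ft_torque': array([ 0.0332, -0.0684, -0.0385]), 'grip_force': 0.0, 'grip_width': 0.09125063347741205}
```

View pics/scene0.png

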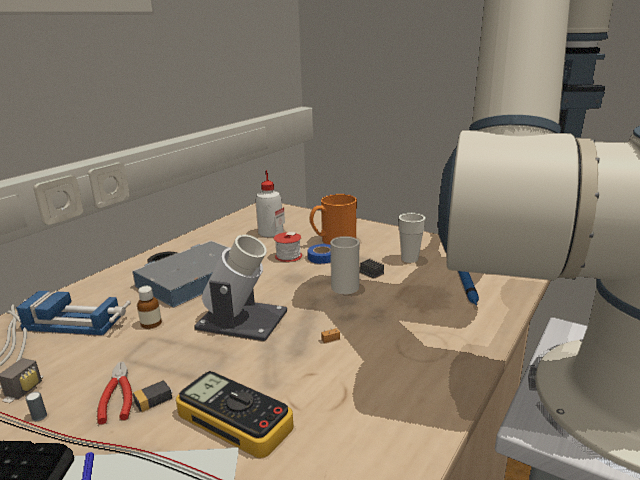

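View pics/top0.png

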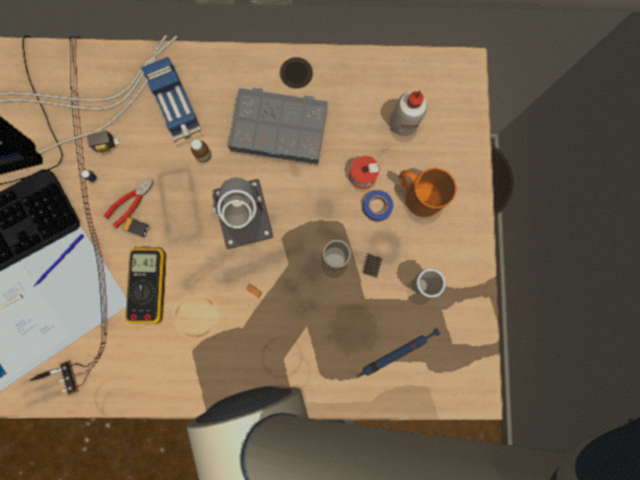

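Tapered cup: scene (411,238) with its band visible, top (431,283). Pot: scene (345,265), top (336,255). Stand: scene (240,290), top (241,212). I'll enlarge these.

Run:
```python
import cv2,numpy as np
a=cv2.imread("pics/scene0.png");b=cv2.imread("pics/top0.png")
def crop(im,x,y,w,h,k): 
    c=cv2.resize(im[y:y+h,x:x+w],None,fx=k,fy=k,interpolation=cv2.INTER_CUBIC)
    for i in range(0,w,10):
        cv2.line(c,(i*k,0),(i*k,4 if (x+i)%50 else 12),(0,0,255),1)
    for j in range(0,h,10):
        cv2.line(c,(0,j*k),(4 if (y+j)%50 else 12,j*k),(0,0,255),1)
    return c
c1=crop(a,190,230,100,110,4);c2=crop(b,200,170,80,80,5)
c3=crop(a,390,205,50,65,4);c4=crop(b,405,260,50,50,5)
o=np.zeros((600,800,3),np.uint8)
def put(c,x,y):
    h,w=min(c.shape[0],600-y),min(c.shape[1],800-x);o[y:y+h,x:x+w]=c[:h,:w]
put(c1[:,:400],0,0);put(c2,400,0)
o2=np.zeros((300,500,3),np.uint8)
put(c3[:160],0,440);put(c4[:200],400,400)
cv2.imwrite("pics/c1.png",o)
```

```text
(no output)
```

View pics/c1.png

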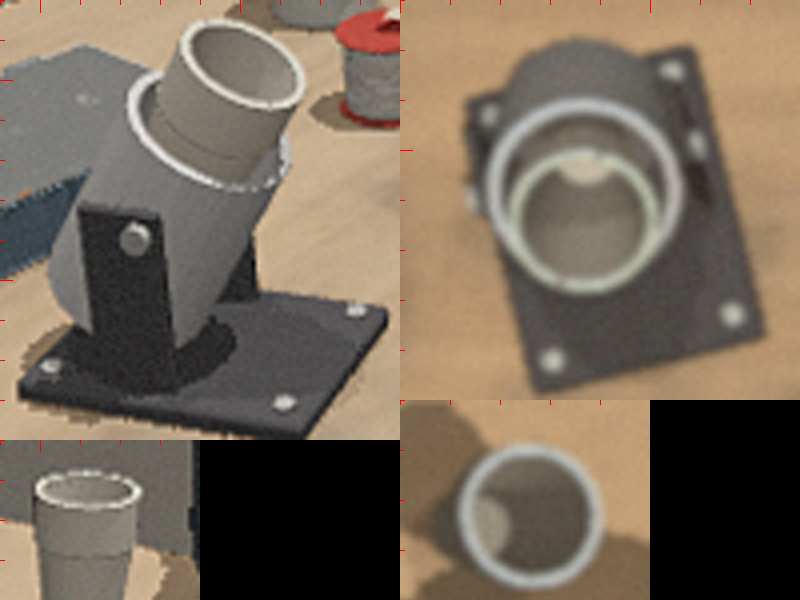

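```bash
cat > h.py <<'E'
import numpy as np
from plant import arm
from scipy.optimize import least_squares
np.set_printoptions(precision=4,suppress=True)
M={n:arm.camera_model(n) for n in("scene","top")}
def proj(n,P):
    m=M[n];T=np.linalg.inv(np.array(m['world_from_camera']));p=np.atleast_2d(P)@T[:3,:3].T+T[:3,3]
    return np.c_[m['fx']*p[:,0]/p[:,2]+m['cx'],m['fy']*p[:,1]/p[:,2]+m['cy']]
def axes(yaw,lean=np.pi/6): # yaw: horizontal direction of the lean
    h=np.array([np.cos(yaw),np.sin(yaw),0]);y=np.array([-h[1],h[0],0])
    z=np.sin(lean)*h+np.cos(lean)*np.array([0,0,1]);return np.cross(y,z),y,z
t=np.linspace(0,2*np.pi,180)[:,None]
def ext(n,c,R,r):
    p=proj(n,c+r*(np.cos(t)*R[0]+np.sin(t)*R[1]));return np.r_[p.min(0),p.max(0)]
E
cat > fit.py <<'E'
from h import *
nan=np.nan
sc=lambda x,y:(190+x/4,230+y/4)
tp=lambda x,y:(200+(x-400)/5,170+y/5)
twS=np.r_[sc(179,19),sc(305,109)];twT=np.r_[tp(507,147),tp(660,294)]
slS=np.r_[sc(127,nan),sc(292,189)];slT=np.r_[tp(485,97),tp(684,298)]
foot=np.array([tp(465,100),tp(694,47),tp(765,335),tp(533,393)])
def f(p):
    c=p[:3];R=axes(p[3])
    z=R[2]
    r=[ext("top",c,R,.036)-slT,ext("scene",c,R,.036)-slS,ext("top",c+p[4]*z,R,.027)-twT,ext("scene",c+p[4]*z,R,.027)-twS]
    h=np.array([np.cos(p[3]),np.sin(p[3]),0]);y=R[1];o=np.array([p[5],p[6],.01])
    F=np.array([o+a*.065*h+b*.05*y for a,b in((-1,1),(-1,-1),(1,-1),(1,1))])
    r.append((proj("top",F)-foot).ravel())
    return np.nan_to_num(np.concatenate(r))
s=least_squares(f,[.45,.15,.13,np.pi,.025,.45,.15],loss='soft_l1');print("mouth,yaw,prot,foot",s.x);print(f(s.x).round(1))
cT=np.r_[405+(458-400)/5,260+43/5,405+204/5,260+190/5];cS=np.r_[390+35/4,205+30/4,390+141/4,205+68/4]
g=lambda p:np.r_[ext("top",np.r_[p],np.eye(3),.027)-cT,ext("scene",np.r_[p],np.eye(3),.027)-cS]
s=least_squares(g,[.4,-.2,.095]);print("cup rim",s.x,g(s.x).round(1))
E
python3 fit.py
```

```text
mouth,yaw,prot,foot [0.5787 0.1137 0.1162 2.9094 0.0322 0.5914 0.0766]
[  2.6   0.6   0.8  -2.6   1.    0.    3.6  -0.2  -2.1   0.3  -3.2  -0.5
  -2.3  -1.   -0.1   2.4  81.7  -0.4 -10.2  -1.2 -40.8   0.6  52.6   0.7]
cup rim [ 0.4461 -0.2484  0.0955] [ 0.2  0.1 -0.4 -0.4  0.   0.1  0.3 -0.1]
```

```bash
sed -i 's/((-1,1),(-1,-1),(1,-1),(1,1))/((-1,-1),(-1,1),(1,1),(1,-1))/' fit.py; python3 fit.py
```

```text
mouth,yaw,prot,foot [0.58   0.1173 0.1138 3.4035 0.0341 0.5907 0.1199]
[ 0.1  0.2 -0.6 -3.1  0.   0.   0.6 -0.1 -0.1  0.1 -0.3 -0.7  0.3 -0.1
  0.5  0.3 -0.6 -0.4  0.2 -1.1  0.7  0.5 -0.3  0.8]
cup rim [ 0.4461 -0.2484  0.0955] [ 0.2  0.1 -0.4 -0.4  0.   0.1  0.3 -0.1]
```

```bash
cat > rel.py <<'E'
from h import *
import sys
from scipy.spatial.transform import Rotation as Ro
def rel(g): # tool shift (cm) bringing grasp point to g
    s=arm.state();R=Ro.from_quat(s['tool_rot']).as_matrix()
    print("t",round(s['time'],2),"grasp pt",s['tool_pos']+.06*R[:,2],"yaw_x",np.degrees(np.arctan2(R[1,0],R[0,0])).round(2),"toolz",R[:,2],"F",s['ft_force'],"w",s['grip_width'],s['grip_force'].__round__(2))
    print("shift cm",(100*R.T@(np.r_[g]-s['tool_pos']-.06*R[:,2])).round(2),"j",s['joint_positions'])
if __name__=="__main__": rel([float(v) for v in sys.argv[1:4]])
E
python3 -m crank '[[1,0,0,0,6.8],[1,1.95,-1.77,0.27,0],[1,1.95,-1.77,0.27,0],[1,1.95,-1.77,0.27,0],[1,1.95,-1.77,0.27,0],[1,1.95,-1.77,0.27,0],[1,1.95,-1.77,0.27,0],[1,1.95,-1.77,0.27,0],[1,1.95,-1.77,0.27,0],[1,1.95,-1.77,0.27,0],[1,1.95,-1.77,0.27,0],[1,1.95,-1.77,0.27,0],[1,1.95,-1.77,0.27,0],[1,1.95,-1.77,0.27,0],[1,1.95,-1.77,0.27,0],[1,1.95,-1.77,0.27,0],[1,0,0,0,0]]'; python3 rel.py .446 -.2485 .084
```

```text
time: 1.52
tool_pos: [0.4473, -0.2447, 0.2511]
tool_rot: [0.991, 0.132, -0.0, -0.001]
ft_force: [-0.3, 0.2, 0.3]
grip_width: 0.0915
grip_force: 0.0
t 1.52 grasp pt [ 0.4473 -0.2446  0.1911] yaw_x 15.15 toolz [-0.0006  0.0017 -1.    ] F [-0.34    0.2381  0.3072] w 0.09150589144955955 0.0
shift cm [-0.22  0.37 10.71] j [-0.6182  0.3828  1.6775  0.0011  1.0828  0.6877]
```

```bash
python3 -m crank '[[1,-0.2,0.37,2,0],[1,0,0,2.5,0],[1,0,0,2.5,0],[1,0,0,2,0],[1,0,0,1.2,0],[1,0,0,0.5,0],[1,0,0,0,0],[0.5,0,0,0,0],[0.5,0,0,0,0],[0.5,0,0,0,0],[0.5,0,0,0,0],[0.5,0,0,0,0],[0.5,0,0,0,0],[0.5,0,0,0,0],[0.5,0,0,0,0],[0.5,0,0,0,0]]' 3; python3 rel.py .446 -.2485 .084
```

```text
time: 2.85
tool_pos: [0.445, -0.252, 0.1448]
tool_rot: [0.991, 0.131, 0.0, -0.0]
ft_force: [-0.3, 0.5, 3.1]
grip_width: 0.0547
grip_force: 3.0
t 2.85 grasp pt [ 0.445  -0.252   0.0848] yaw_x 15.02 toolz [ 0.0001  0.0001 -1.    ] F [-0.3411  0.5311  3.0938] w 0.054689500242283307 3.0
shift cm [ 0.18 -0.32  0.08] j [-0.6321  0.5419  1.781   0.0001  0.8186  0.6765]
```

```bash
python3 -m crank '[[0.5,-0.43,0,-0.06,0],[0.5,-0.43,0,-0.05,0],[0.5,-0.44,0,-0.04,0],[0.5,-0.44,0,-0.01,0],[0.5,-0.44,0,0.01,0],[0.5,-0.44,0,0.03,0],[0.5,-0.43,0,0.05,0],[0.5,-0.43,0,0.08,0],[0.5,-0.43,0,0.1,0],[0.5,-0.43,0,0.12,0],[0.5,0,0,0,0]]'; python3 rel.py .446 -.2485 .084
python3 - <<'E'
from plant import arm
import cv2
a=arm.read_camera("scene")[...,::-1]; cv2.imwrite("pics/s1.png",cv2.resize(a[130:290,330:530],None,fx=4,fy=4,interpolation=cv2.INTER_CUBIC)[:600])
E
```

```text
time: 3.77
tool_pos: [0.4023, -0.2634, 0.1423]
tool_rot: [0.991, 0.13, -0.0, -0.0]
ft_force: [0.1, 0.9, 2.4]
grip_width: 0.0548
grip_force: 3.0
t 3.77 grasp pt [ 0.4023 -0.2634  0.0823] yaw_x 14.99 toolz [-0.0004  0.0003 -1.    ] F [0.1178 0.9111 2.4028] w 0.054777939647816985 3.0
shift cm [ 4.6  -0.31 -0.17] j [-0.7039  0.5177  1.8566 -0.      0.7678  0.6052]
```

View pics/s1.png

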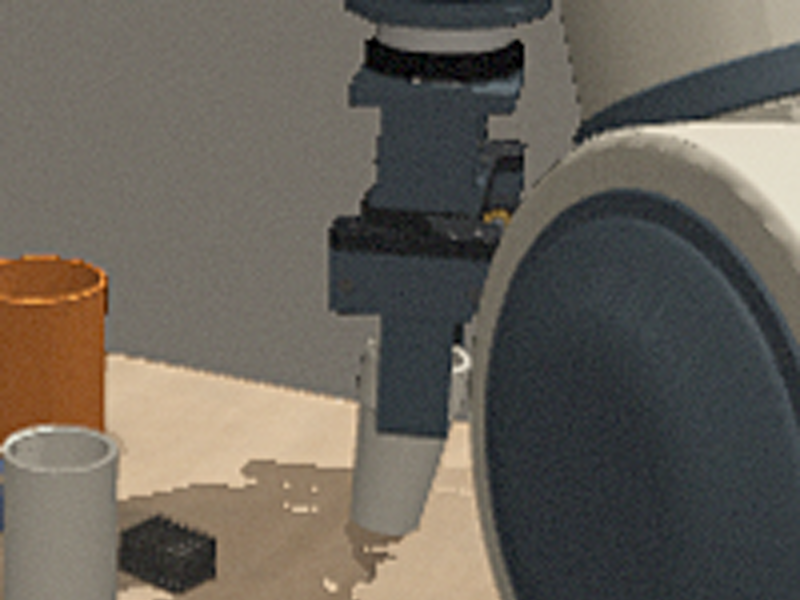

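The cup is tilting in the grip: base at about pixel (418–434, 262), fingers at (427–441, up to 240). I'll work out the angle.

```bash
cat > tilt.py <<'E'
from h import *
def show(g,yawx,offs=.080):
    for d in range(0,46,5):
        R=axes(np.radians(yawx+180),np.radians(d)); b=np.r_[g]-offs*R[2]
        print(d,"base ext",ext("scene",b,R,.018).round(1),"r50",ext("scene",b+.066*R[2],R,.025).round(1),"low z",(b[2]-.018*np.sin(np.radians(d))).round(4))
E
python3 -c "
from tilt import *
show([.4023,-.2634,.0823],15)"
```

```text
0 base ext [423.6 256.6 441.2 263.9] r50 [421.9 226.5 446.9 235.7] low z 0.0023
5 base ext [420.4 255.9 437.7 263.7] r50 [421.5 226.1 446.2 236. ] low z 0.001
10 base ext [417.2 254.8 434.2 263.2] r50 [421.1 225.5 445.4 236.3] low z 0.0004
15 base ext [414.2 253.5 430.8 262.6] r50 [420.8 224.7 444.5 236.8] low z 0.0004
20 base ext [411.3 251.8 427.4 261.7] r50 [420.6 223.9 443.5 237.2] low z 0.001
25 base ext [408.6 249.9 424.  260.7] r50 [420.5 222.9 442.5 237.6] low z 0.0022
30 base ext [406.1 247.8 420.8 259.4] r50 [420.5 222.  441.4 237.9] low z 0.004
35 base ext [403.8 245.4 417.7 257.9] r50 [420.6 220.9 440.3 238.3] low z 0.0064
40 base ext [401.8 242.9 414.7 256.2] r50 [420.9 219.9 439.1 238.5] low z 0.0094
45 base ext [399.9 240.3 411.8 254.2] r50 [421.2 218.9 437.9 238.7] low z 0.013
```

```bash
python3 -m crank '[[0.5,-0.4,0,0.05,0],[0.5,-0.4,0,0.05,0],[0.5,-0.4,0,0.05,0],[0.5,-0.4,0,0.05,0],[0.5,-0.4,0,0.05,0],[0.5,-0.4,0,0.08,0],[0.5,-0.4,0,0.1,0],[0.5,-0.4,0,0.1,0],[0.5,0,0,0,0]]'
python3 - <<'E'
from plant import arm
import cv2
from tilt import *
s=arm.state();g=s['tool_pos']-[0,0,.06];print(g,s['ft_force']);show(g,15)
a=arm.read_camera("scene")[...,::-1]; cv2.imwrite("pics/s2.png",cv2.resize(a[190:290,380:480],None,fx=5,fy=5,interpolation=cv2.INTER_CUBIC)[:600])
E
```

```text
time: 4.57
tool_pos: [0.3714, -0.2717, 0.1368]
tool_rot: [0.991, 0.131, -0.0, -0.0]
ft_force: [-0.0, 0.8, 0.3]
grip_width: 0.0548
grip_force: 3.0
[ 0.3714 -0.2717  0.0768] [-0.0184  0.7592  0.312 ]
0 base ext [438.9 260.6 456.7 268.1] r50 [437.6 230.4 462.9 239.8] low z -0.0032
5 base ext [435.6 259.9 453.1 267.8] r50 [437.1 230.  462.2 240.1] low z -0.0044
10 base ext [432.4 258.8 449.6 267.3] r50 [436.7 229.4 461.3 240.4] low z -0.0051
15 base ext [429.4 257.4 446.1 266.7] r50 [436.4 228.6 460.4 240.8] low z -0.0051
20 base ext [426.5 255.8 442.7 265.8] r50 [436.3 227.7 459.4 241.3] low z -0.0045
25 base ext [423.8 253.8 439.3 264.7] r50 [436.2 226.8 458.3 241.7] low z -0.0033
30 base ext [421.3 251.7 436.  263.4] r50 [436.2 225.8 457.2 242. ] low z -0.0014
35 base ext [419.  249.4 432.8 261.9] r50 [436.4 224.8 456.1 242.3] low z 0.001
40 base ext [416.9 246.8 429.8 260.2] r50 [436.6 223.8 454.9 242.5] low z 0.004
45 base ext [415.1 244.1 426.9 258.3] r50 [437.  222.8 453.7 242.7] low z 0.0076
```

View pics/s2.png

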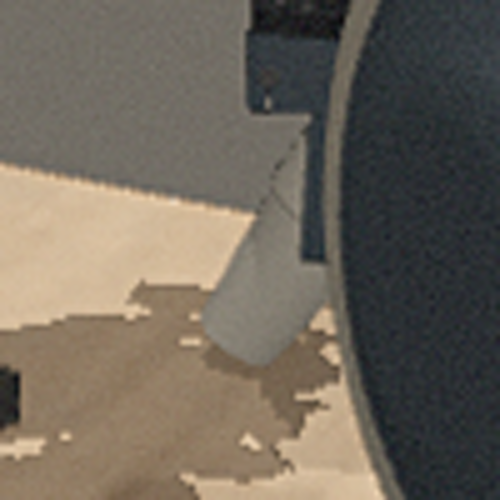

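Base extents about (420.6–434.4, bottom 263), so the tilt is about 31° toward the robot, as wanted. I'll firm the grip, lift and carry.

```bash
python3 -m crank '[[0.4,0,0,0,0],[0.4,0,0,0,0],[0.4,0,0,-0.5,0],[0.4,0,0,-1.5,0],[0.4,0,0,-2.5,0],[0.4,0,0,-2.5,0],[0.4,0,0,-2.5,0],[0.4,0,0,-2.5,0],[0.4,0,0,-2.5,0],[0.4,0,0,-1.5,0]]' 25; python3 -m crank '[[0.4,0.8,-1.2,0,0],[0.4,1.7,-2.4,0,0],[0.4,1.7,-2.4,0,0],[0.4,1.7,-2.4,0,0],[0.4,1.7,-2.4,0,0],[0.4,1.7,-2.4,0,0],[0.4,1.7,-2.4,0,0],[0.4,1.7,-2.4,0,0],[0.4,1.7,-2.4,0,0],[0.4,1.7,-2.4,0,0],[0.4,1.7,-2.4,0,0],[0.4,1.7,-2.4,0,0],[0.4,1.7,-2.4,0,0],[0.4,1.2,-1.8,0,0],[0.4,0.6,-0.6,0,0],[0.4,0,0,0,0],[0.4,0,0,0,0]]'
python3 rel.py .5112 .0989 .2372
python3 - <<'E'
from plant import arm
import cv2,numpy as np
a=arm.read_camera("scene")[...,::-1];b=arm.read_camera("top")[...,::-1]
f=lambda c:cv2.resize(c,None,fx=4,fy=4,interpolation=cv2.INTER_CUBIC)
cv2.imwrite("pics/s3.png",np.hstack([f(a[170:320,210:310]),f(b[150:300,190:290])]))
E
```

```text
time: 5.45
tool_pos: [0.3725, -0.2717, 0.2999]
tool_rot: [0.991, 0.131, 0.001, 0.001]
ft_force: [1.3, -0.8, -0.6]
grip_width: 0.054
grip_force: 25.0
time: 6.87
tool_pos: [0.5101, 0.1006, 0.2971]
tool_rot: [0.991, 0.131, -0.0, 0.0]
ft_force: [0.1, -0.1, -0.8]
grip_width: 0.0536
grip_force: 25.0
t 6.87 grasp pt [0.5101 0.1006 0.2371] yaw_x 15.07 toolz [-0.0006 -0.0004 -1.    ] F [ 0.0754 -0.0825 -0.7682] w 0.053581498537465425 25.0
shift cm [ 0.07  0.19 -0.01] j [ 0.0801  0.3414  1.595  -0.0004  1.2058  1.388 ]
```

View pics/s3.png

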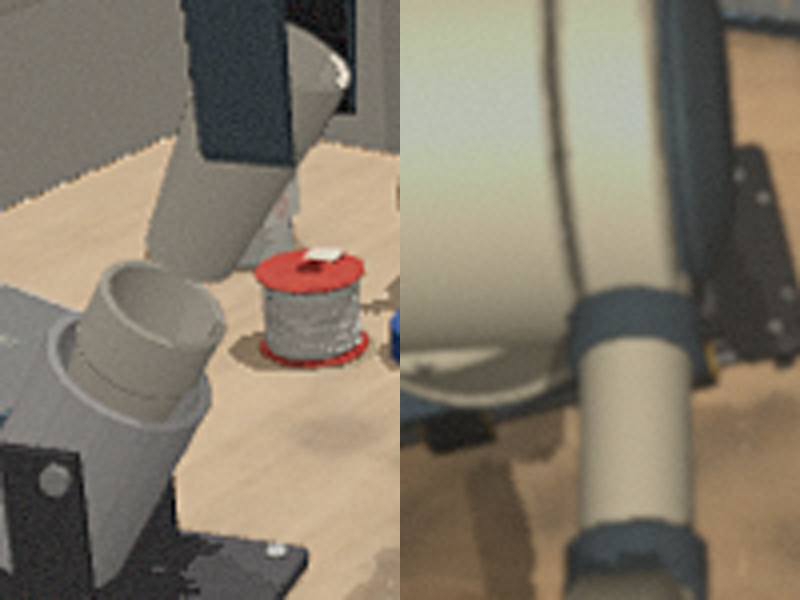

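```bash
cat > cf.py <<'E'
from h import *
def fitcup(g,yaw,b,rimu):
    def f(p):
        R=axes(np.radians(yaw+180),p[0]);B=np.r_[g]-p[1]*R[2]+p[2]*axes(np.radians(yaw+180),0)[0]
        e=ext("scene",B,R,.018);r=ext("scene",B+.095*R[2],R,.027)
        return np.r_[e[0]-b[0],e[2]-b[1],e[3]-b[2],r[2]-rimu,p[2]*300,(p[1]-.08)*100]
    s=least_squares(f,[.52,.08,0]);print("tilt",np.degrees(s.x[0]),"offs,dh",s.x[1:],"res",f(s.x).round(1))
if __name__=="__main__": fitcup([.5101,.1006,.2371],15,(246.5,269,240.2),297.5)
E
python3 cf.py
```

```text
tilt 27.730450377999944 offs,dh [ 0.0786 -0.0037] res [ 0.3 -0.4  0.3  0.5 -1.1 -0.1]
```

```bash
python3 -m crank '[[0.4,0,0.2,0,0],[0.4,0.2,0,0.35,0],[0.4,0.25,0,0.43,0],[0.4,0.25,0,0.43,0],[0.4,0.25,0,0.43,0],[0.4,0.25,0,0.43,0],[0.4,0.25,0,0.43,0],[0.4,0.2,0,0.35,0],[0.4,0.15,0,0.26,0],[0.4,0,0,0,0],[0.4,0,0,0,0]]' 15
python3 rel.py .5112 .0989 .2372
python3 - <<'E'
from plant import arm
import cv2,numpy as np
a=arm.read_camera("scene")[...,::-1]
cv2.imwrite("pics/s4.png",cv2.resize(a[200:300,210:310],None,fx=5,fy=5,interpolation=cv2.INTER_CUBIC))
E
```

```text
time: 7.88
tool_pos: [0.5283, 0.1037, 0.2659]
tool_rot: [0.991, 0.131, -0.0, -0.0]
ft_force: [-0.5, 0.1, -0.2]
grip_width: 0.0543
grip_force: 15.0
t 7.88 grasp pt [0.5283 0.1037 0.2059] yaw_x 15.02 toolz [-0.0003 -0.     -1.    ] F [-0.527   0.0779 -0.1519] w 0.05434205042933883 15.0
shift cm [-1.77  0.02 -3.13] j [0.0828 0.4017 1.5933 0.     1.147  1.3914]
```

View pics/s4.png

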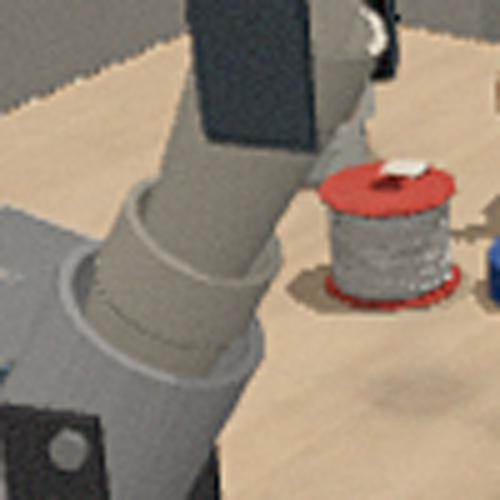

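The cup is inside the twin's mouth, roughly centred (cup edges 160–262, mouth 145–270). No contact force yet.

```bash
python3 -m crank '[[0.4,0.15,0,0.26,0],[0.4,0.2,0,0.35,0],[0.4,0.2,0,0.35,0],[0.4,0.2,0,0.35,0],[0.4,0.15,0,0.26,0],[0.4,0.1,0,0.17,0],[0.4,0,0,0,0],[0.4,0,0,0,0]]'
python3 rel.py .5112 .0989 .2372
```

```text
time: 8.6
tool_pos: [0.538, 0.1061, 0.2486]
tool_rot: [0.991, 0.131, -0.0, 0.0]
ft_force: [0.7, -3.0, -0.0]
grip_width: 0.0539
grip_force: 15.0
t 8.6 grasp pt [0.538  0.1061 0.1886] yaw_x 15.02 toolz [-0.     -0.0002 -1.    ] F [ 0.6873 -3.0147 -0.014 ] w 0.05392946582755478 15.0
shift cm [-2.78  0.   -4.86] j [ 0.086   0.4353  1.5904 -0.0002  1.1159  1.3947]
```

```bash
python3 -m crank '[[0.4,0,0.1,0,0],[0.4,0,0.1,0,0],[0.4,0,0,0,0],[0.4,0,0,0,0]]'; python3 -m crank '[[0.4,0.1,0,0.17,0],[0.4,0.1,0,0.17,0],[0.4,0.1,0,0.17,0],[0.4,0,0,0,0],[0.4,0,0,0,0]]'
```

```text
time: 8.93
tool_pos: [0.5384, 0.1043, 0.2487]
tool_rot: [0.991, 0.131, 0.0, -0.0]
ft_force: [0.6, -0.3, -0.2]
grip_width: 0.054
grip_force: 15.0
time: 9.35
tool_pos: [0.5413, 0.1051, 0.2433]
tool_rot: [0.991, 0.131, -0.0, -0.0]
ft_force: [-0.1, 0.2, 0.1]
grip_width: 0.0539
grip_force: 15.0
```

```bash
python3 -m crank '[[0.4,0,0.07,0,0],[0.4,0.1,0,0.17,0],[0.4,0.1,0,0.17,0],[0.4,0.05,0,0.09,0],[0.4,0,0,0,0],[0.4,0,0,0,0]]'
```

```text
time: 9.85
tool_pos: [0.5439, 0.105, 0.2391]
tool_rot: [0.991, 0.131, -0.0, -0.0]
ft_force: [-2.2, -0.4, 0.7]
grip_width: 0.0543
grip_force: 15.0
```

```bash
python3 -m crank '[[0.4,-0.09,0,0.05,0],[0.4,0,0,0,0],[0.4,0,0,0,0]]'; python3 -m crank '[[0.4,0.1,0,0.17,0],[0.4,0,0,0,0],[0.4,0,0,0,0]]'
```

```text
time: 10.1
tool_pos: [0.5431, 0.1048, 0.2388]
tool_rot: [0.991, 0.131, 0.0, -0.0]
ft_force: [-2.3, -0.3, 0.4]
grip_width: 0.0543
grip_force: 15.0
time: 10.35
tool_pos: [0.5441, 0.105, 0.2369]
tool_rot: [0.991, 0.131, -0.0, 0.0]
ft_force: [-3.4, -0.5, 1.9]
grip_width: 0.0541
grip_force: 15.0
```

Run:
```python
from plant import arm
import cv2,numpy as np
from h import *
a=arm.read_camera("scene")[...,::-1]; cv2.imwrite("pics/s5raw.png",a)
cv2.imwrite("pics/s5.png",cv2.resize(a[205:285,215:305],None,fx=7,fy=7,interpolation=cv2.INTER_CUBIC))
```

```text
(no output)
```

View pics/s5.png

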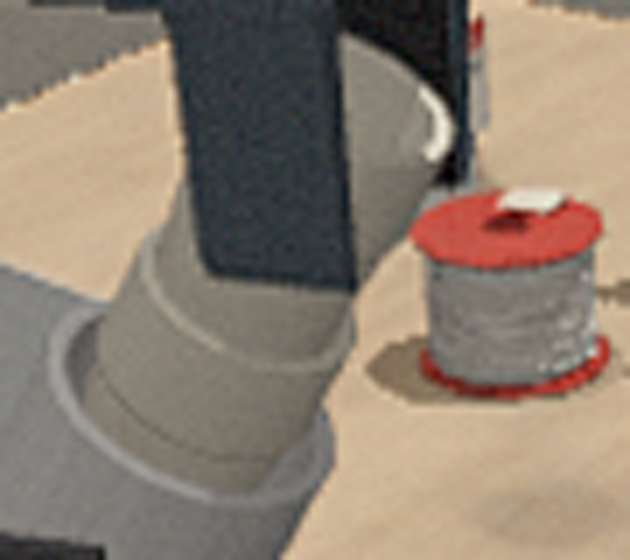

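```bash
cat > sil.py <<'E'
from h import *
import cv2
def circ(B,R,s,r): return proj("scene",B+s*R[2]+r*(np.cos(t)*R[0]+np.sin(t)*R[1]))
def pd(B,R,pts):
    H=[cv2.convexHull(np.float32(np.r_[circ(B,R,a,ra),circ(B,R,b,rb)])) for a,ra,b,rb in((0,.018,.066,.025),(.068,.027,.095,.027))]
    return np.array([max(cv2.pointPolygonTest(h,(float(x),float(y)),True) for h in H) for x,y in pts])
s=arm.state();g=s['tool_pos']-[0,0,.06];print(s['ft_torque'],s['ft_force'])
px=np.array([(455,125),(448,160),(425,198),(385,255),(358,290),(190,185),(172,215),(158,232)])/7+[215,205]
def f(p):
    R=axes(np.radians(195),p[0]);B=g-p[1]*R[2]+p[2]*axes(np.radians(195),0)[0]
    return np.r_[pd(B,R,px),(p[1]-.0786)*300]
for d in(26,28,30,32,34):
    q=least_squares(lambda p:f([np.radians(d),*p]),[.0786,0],diff_step=1e-3);print(d,q.x,(q.cost).round(2),q.fun.round(1))
# twin extents for protrusion guess
m=np.array([.58,.1173,.1138]);R=axes(3.4035)
for d in(.028,.031,.034): print(d,ext("scene",m+d*R[2],R,.027).round(1))
E
python3 sil.py
```

```text
[0.0105 0.3828 0.0623] [-2.3408  0.5812  0.9431]
26 [ 0.0774 -0.0046] 2.82 [-0.1 -0.9 -0.1  0.2  1.   1.4 -0.  -1.4 -0.4]
28 [ 0.0775 -0.0041] 1.98 [ 0.2 -0.3  0.2  0.2  0.7  1.5  0.3 -1.  -0.3]
30 [ 0.0775 -0.0037] 2.13 [ 0.5  0.2  0.5  0.4  0.4  1.6  0.6 -0.5 -0.3]
32 [ 0.0775 -0.0032] 3.33 [ 0.7  0.8  0.8  0.7  0.1  1.8  1.  -0.  -0.3]
34 [ 0.0776 -0.0027] 5.67 [ 0.9  1.4  1.2  0.9 -0.2  2.   1.4  0.5 -0.3]
0.028 [233.6 237.5 265.3 260.4]
0.031 [234.3 236.1 266.  259. ]
0.034 [235.  234.7 266.8 257.6]
```

```bash
cat > fr.py <<'E'
from h import *
s=arm.state();F=s['ft_force']+[0.2,0,.8]
R=axes(np.radians(195));print("e,y,a force",[float((F@v).round(2)) for v in R]); g=s['tool_pos']-[0,0,.06]-[.58,.1173,.1138]
print("g rel mouth e,y,a mm",[float((1000*g@v).round(1)) for v in R],"torque e,y,a",[float((s['ft_torque']@v).round(3)) for v in R],"t",s['time'])
E
python3 fr.py; python3 -m crank '[[0.4,-0.09,0,0.05,0],[0.4,0,0,0,0],[0.4,0,0,0,0]]';python3 fr.py; python3 -m crank '[[0.4,0.05,0,0.09,0],[0.4,0.05,0,0.09,0],[0.4,0,0,0,0],[0.4,0,0,0,0]]'; python3 fr.py
```

```text
e,y,a force [0.79, -1.12, 2.47]
g rel mouth e,y,a mm [1.2, 2.5, 73.7] torque e,y,a [-0.126, -0.367, -0.001] t 10.4
time: 10.65
tool_pos: [0.5432, 0.1048, 0.2365]
tool_rot: [0.991, 0.131, 0.0, 0.0]
ft_force: [-1.1, -0.2, 1.6]
grip_width: 0.0542
grip_force: 15.0
e,y,a force [-0.36, -0.05, 2.54]
g rel mouth e,y,a mm [2.2, 2.5, 73.7] torque e,y,a [-0.129, -0.206, -0.029] t 10.65
time: 10.98
tool_pos: [0.5442, 0.1051, 0.2347]
tool_rot: [0.991, 0.131, -0.0, 0.0]
ft_force: [-2.4, 0.2, 3.0]
grip_width: 0.0541
grip_force: 15.0
e,y,a force [-0.08, -0.78, 4.31]
g rel mouth e,y,a mm [2.3, 2.5, 71.6] torque e,y,a [-0.012, -0.299, 0.008] t 10.9833
```

```bash
python3 -m crank '[[0.4,0,0,0,0],[0.4,0,0,0,0],[0.4,0,0,0,0]]' 6; python3 fr.py; python3 -m crank '[[0.4,0.05,0,0.09,0],[0.4,0.05,0,0.09,0],[0.4,0,0,0,0],[0.4,0,0,0,0]]'; python3 fr.py;python3 - <<'E'
from plant import arm
import cv2,numpy as np
a=arm.read_camera("scene")[...,::-1]; b=cv2.imread("pics/s5raw.png"); cv2.imwrite("pics/s6raw.png",a)
f=lambda c:cv2.resize(c[210:275,225:290],None,fx=6,fy=6,interpolation=cv2.INTER_CUBIC)
cv2.imwrite("pics/s6.png",np.hstack([f(b),f(a)]))
E
```

```text
time: 11.23
tool_pos: [0.5441, 0.1051, 0.2347]
tool_rot: [0.991, 0.131, -0.0, -0.0]
ft_force: [-2.6, 0.7, 1.8]
grip_width: 0.0543
grip_force: 6.0
e,y,a force [0.55, -1.33, 3.35]
g rel mouth e,y,a mm [2.3, 2.5, 71.7] torque e,y,a [-0.138, -0.315, -0.061] t 11.2333
time: 11.57
tool_pos: [0.545, 0.1054, 0.2328]
tool_rot: [0.991, 0.131, -0.0, -0.0]
ft_force: [-3.1, 0.2, 2.9]
grip_width: 0.0542
grip_force: 6.0
e,y,a force [0.51, -0.96, 4.6]
g rel mouth e,y,a mm [2.4, 2.5, 69.5] torque e,y,a [-0.248, -0.473, -0.117] t 11.5667
```

View pics/s6.png

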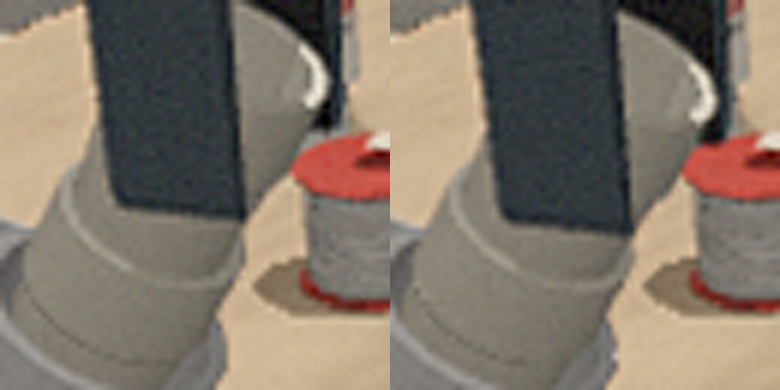

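```bash
cat > tw.py <<'E'
import cv2,numpy as np,sys
ref=cv2.cvtColor(cv2.imread("pics/scene0.png"),6).astype(np.float32)
for n in sys.argv[1:]:
    a=cv2.cvtColor(cv2.imread(f"pics/{n}.png"),6).astype(np.float32)
    for (x0,x1,y0,y1) in((240,262,248,268),(236,262,252,270)):
        W=np.eye(2,3,dtype=np.float32)
        try: c,W=cv2.findTransformECC(ref[y0:y1,x0:x1],a[y0-6:y1+8,x0-6:x1+8],np.float32([[1,0,6],[0,1,6]]),cv2.MOTION_TRANSLATION,(3,200,1e-5),None,3);print(n,round(c,3),W[:,2]-6)
        except cv2.error as e: print(n,"fail")
E
python3 tw.py s5raw s6raw; python3 -c "
from h import *
R=axes(3.4035);m=np.array([.58,.1173,.1138])
print(proj('scene',m+.027*R[1]*0+.03*R[2])-proj('scene',m+.034*R[2]))"
```

```text
s5raw 0.327 [0.87043333 6.876173  ]
s5raw 0.311 [1.5446663 6.287841 ]
s6raw 0.423 [-0.023489   0.7207327]
s6raw 0.308 [1.9008436 4.273157 ]
[[-0.9681  1.8656]]
```

```bash
python3 -m crank '[[0.4,0,-0.06,0,0],[0.4,0,0,0,0],[0.4,0,0,0,0]]' 8; python3 fr.py; python3 -m crank '[[0.4,0.05,0,0.09,0],[0.4,0.05,0,0.09,0],[0.4,0,0,0,0],[0.4,0,0,0,0]]'; python3 fr.py
```

```text
time: 11.87
tool_pos: [0.545, 0.1059, 0.233]
tool_rot: [0.991, 0.131, 0.0, 0.0]
ft_force: [-2.3, -0.6, 2.2]
grip_width: 0.0545
grip_force: 8.0
e,y,a force [0.39, -0.0, 3.71]
g rel mouth e,y,a mm [2.3, 2.0, 69.6] torque e,y,a [0.097, -0.449, -0.011] t 11.8667
time: 12.2
tool_pos: [0.5459, 0.1062, 0.2311]
tool_rot: [0.991, 0.131, -0.0, -0.0]
ft_force: [-3.9, 0.4, 3.3]
grip_width: 0.0544
grip_force: 8.0
e,y,a force [1.0, -1.34, 5.28]
g rel mouth e,y,a mm [2.4, 1.9, 67.5] torque e,y,a [-0.11, -0.57, -0.067] t 12.2
```

```bash
cat > fa.py <<'E'
from h import *
X=[]
for i in range(8): arm.read_camera("scene");s=arm.state();X.append(np.r_[s['ft_force'],s['ft_torque']])
X=np.array(X);F=X[:,:3].mean(0)+[0.2,0,.8];T=X[:,3:].mean(0)-[.03,-.07,-.04]
R=axes(np.radians(195));g=s['tool_pos']-[0,0,.06]-[.58,.1173,.1138]
print("std",X.std(0),"F eya",[float((F@v).round(2)) for v in R],"T",[float((T@v).round(3)) for v in R],"g",[float((1000*g@v).round(1)) for v in R],s['time'])
E
python3 fa.py; python3 -m crank '[[0.4,-0.09,0,0.05,0],[0.4,0,0,0,0],[0.4,0,0,0,0]]'; python3 fa.py
```

```text
std [0.4815 0.5445 0.4294 0.024  0.0258 0.0196] F eya [0.83, -0.75, 4.97] T [-0.107, -0.661, -0.033] g [2.3, 1.9, 67.5] 12.6
time: 12.85
tool_pos: [0.5452, 0.106, 0.2307]
tool_rot: [0.991, 0.131, 0.0, -0.0]
ft_force: [-2.6, 0.5, 3.5]
grip_width: 0.0543
grip_force: 8.0
std [0.4015 0.3295 0.3424 0.0143 0.0264 0.0278] F eya [0.11, -1.45, 5.13] T [-0.125, -0.468, -0.047] g [3.3, 1.9, 67.5] 13.25
```

```bash
cat > trk.py <<'E'
import cv2,numpy as np,sys
from plant import arm
n=sys.argv[1]
if len(sys.argv)>2: cv2.imwrite(f"pics/{n}.png",arm.read_camera("scene")[...,::-1])
G=lambda f:cv2.cvtColor(cv2.imread(f"pics/{f}.png"),6)
r=G("s5raw");a=G(n);k=8;up=lambda c:cv2.resize(c,None,fx=k,fy=k,interpolation=cv2.INTER_CUBIC)
for nm,(x0,x1,y0,y1) in dict(cuprim=(272,284,214,232),twin=(241,258,250,261),twinL=(232,242,238,252),finger=(240,268,236,248),static=(228,240,250,272)).items():
    m=cv2.matchTemplate(up(a[y0-7:y1+8,x0-7:x1+8]),up(r[y0:y1,x0:x1]),cv2.TM_CCOEFF_NORMED);_,c,_,p=cv2.minMaxLoc(m)
    print(nm,round(c,3),np.array(p)/k-7)
E
python3 trk.py s6raw; python3 trk.py s7raw 1
python3 -c "
from h import *
R=axes(3.4035);m=np.array([.58,.1173,.1138])
for d in (.036,.07,.11):print(proj('scene',m+(d-.001)*R[2])-proj('scene',m+d*R[2]),proj('scene',m+(d)*R[2]+.001*R[0])-proj('scene',m+d*R[2]))"
```

```text
cuprim 0.971 [-0.375  2.5  ]
twin 0.947 [-0.875  0.   ]
twinL 0.981 [-0.125  0.375]
finger 0.983 [-0.625  2.5  ]
static 0.919 [-0.125  0.125]
cuprim 0.958 [-0.5  4. ]
twin 0.9 [-1.    0.25]
twinL 0.974 [-0.25   0.625]
finger 0.981 [-0.75   3.875]
static 0.886 [-0.25   0.125]
[[-0.2431  0.4684]] [[0.5231 0.3452]]
[[-0.2535  0.4886]] [[0.5348 0.3515]]
[[-0.2668  0.5141]] [[0.5493 0.3593]]
```

```bash
python3 -m crank '[[0.4,0,-0.07,0,0],[0.4,0.05,0,0.09,0],[0.4,0.05,0,0.09,0],[0.4,0,0,0,0],[0.4,0,0,0,0]]' 10; python3 fa.py; python3 trk.py s8raw 1
```

```text
time: 13.72
tool_pos: [0.5459, 0.1069, 0.2288]
tool_rot: [0.991, 0.131, -0.0, 0.0]
ft_force: [-3.7, -1.7, 4.3]
grip_width: 0.0542
grip_force: 10.0
std [0.5364 0.3064 0.3487 0.0326 0.0188 0.0209] F eya [-0.13, 0.75, 6.65] T [0.224, -0.602, 0.091] g [3.4, 1.2, 65.5] 14.1167
cuprim 0.967 [-1.125  5.   ]
twin 0.876 [-0.875  1.25 ]
twinL 0.966 [-0.75  1.25]
finger 0.977 [-1.375  5.   ]
static 0.763 [-0.5  0. ]
```

```bash
python3 -m crank '[[0.4,0,0.03,0,0],[0.4,0.03,0,0.05,0],[0.4,0.02,0,0.04,0],[0.4,0,0,0,0],[0.4,0,0,0,0]]' 10; python3 fa.py; python3 trk.py s9raw 1
```

```text
time: 14.58
tool_pos: [0.5464, 0.1068, 0.2279]
tool_rot: [0.991, 0.131, -0.0, -0.0]
ft_force: [-4.9, -0.4, 5.3]
grip_width: 0.0542
grip_force: 10.0
std [0.6355 0.4023 0.2409 0.0259 0.037  0.0256] F eya [0.04, 0.05, 7.22] T [0.091, -0.646, 0.021] g [3.4, 1.4, 64.5] 14.9833
cuprim 0.962 [-1.25  5.5 ]
twin 0.854 [-0.375  1.875]
twinL 0.96 [-0.875  1.5  ]
finger 0.973 [-1.625  5.5  ]
static 0.692 [-0.625  0.125]
```

The cup and twin now move together at 7.2 N axial with no side force, so it has seated. I'll ease off the spring before letting go.

```bash
python3 -m crank '[[0.4,-0.05,0,-0.09,0],[0.4,-0.05,0,-0.09,0],[0.4,-0.05,0,-0.09,0],[0.4,-0.02,0,-0.04,0],[0.4,0,0,0,0],[0.4,0,0,0,0]]' 10; python3 fa.py; python3 trk.py s10raw 1;  python3 -m crank '[[0.4,0,0,0,0],[0.4,0,0,0,0],[0.4,0,0,0,0],[0.4,0,0,0,0]]' 3;python3 fa.py; python3 trk.py s11raw 1
```

```text
time: 15.53
tool_pos: [0.5448, 0.1063, 0.231]
tool_rot: [0.991, 0.131, 0.0, -0.0]
ft_force: [-1.5, 0.3, 0.3]
grip_width: 0.0541
grip_force: 10.0
std [0.5132 0.3845 0.4553 0.0218 0.041  0.0369] F eya [0.11, -0.71, 2.96] T [0.034, -0.348, -0.004] g [3.3, 1.5, 68.0] 15.9333
cuprim 0.955 [-0.375  3.875]
twin 0.872 [0.125 0.   ]
twinL 0.965 [0. 0.]
finger 0.977 [-0.625  3.75 ]
static 0.919 [0.125 0.   ]
time: 16.32
tool_pos: [0.5447, 0.1063, 0.231]
tool_rot: [0.991, 0.131, -0.0, -0.0]
ft_force: [-1.4, 1.2, 0.9]
grip_width: 0.0547
grip_force: 3.0
std [0.3738 0.3446 0.3558 0.0278 0.0246 0.025 ] F eya [0.25, -1.43, 2.3] T [-0.277, -0.353, -0.099] g [3.3, 1.5, 68.0] 16.7167
cuprim 0.954 [-0.375  3.75 ]
twin 0.86 [0.25 0.  ]
twinL 0.959 [ 0.   -0.25]
finger 0.979 [-0.75  3.75]
static 0.919 [0.125 0.   ]
```

Slope on backing off was 1.2 N/mm with the twin following, which matches the spring, so it is seated and not lifting out. Releasing, then retreating straight up.

```bash
python3 -m crank '[[0.65,0,0,0,0],[0.65,0,0,0,0],[0.65,0,0,0,0],[0.65,0,0,0,0],[0.8,0,0,0,0],[0.9,0,0,0,0],[0.9,0,0,0,0],[0.9,0,0,0,0]]'; python3 trk.py s12raw 1; python3 -m crank '[[0.9,0,0,-0.5,0],[0.9,0,0,-1.5,0],[0.9,0,0,-2.5,0],[0.9,0,0,-2.5,0],[0.9,0,0,-2.5,0],[0.9,-2,0,-2.5,0],[0.9,-3,0,0,0],[0.9,-3,0,0,0],[0.9,-3,0,0,0],[0.9,-3,0,0,0],[0.9,-3,0,0,0],[0.9,-2,0,0,0],[0.9,0,0,0,0]]'
python3 - <<'E'
from plant import arm
import cv2,numpy as np
a=arm.read_camera("scene")[...,::-1];b=arm.read_camera("top")[...,::-1];cv2.imwrite("pics/e_s.png",a)
f=lambda c,k:cv2.resize(c,None,fx=k,fy=k,interpolation=cv2.INTER_CUBIC)
cv2.imwrite("pics/end.png",np.hstack([f(a[195:345,190:290],4),f(b[150:300,190:290],4)]))
cv2.imwrite("pics/e_t.png",b)
E
```

```text
time: 17.43
tool_pos: [0.5448, 0.1063, 0.231]
tool_rot: [0.991, 0.131, -0.0, -0.0]
ft_force: [0.5, -0.0, 0.1]
grip_width: 0.0813
grip_force: 0.0
cuprim 0.716 [0.375 4.   ]
twin 0.588 [2.75 7.75]
twinL 0.689 [ 0.25  -1.375]
finger 0.956 [-4.375  7.375]
static 0.765 [-0.125 -0.125]
time: 18.57
tool_pos: [0.3576, 0.0566, 0.3513]
tool_rot: [0.991, 0.131, -0.001, 0.0]
ft_force: [0.5, -0.1, 1.1]
grip_width: 0.0821
grip_force: 0.0
```

View pics/end.png

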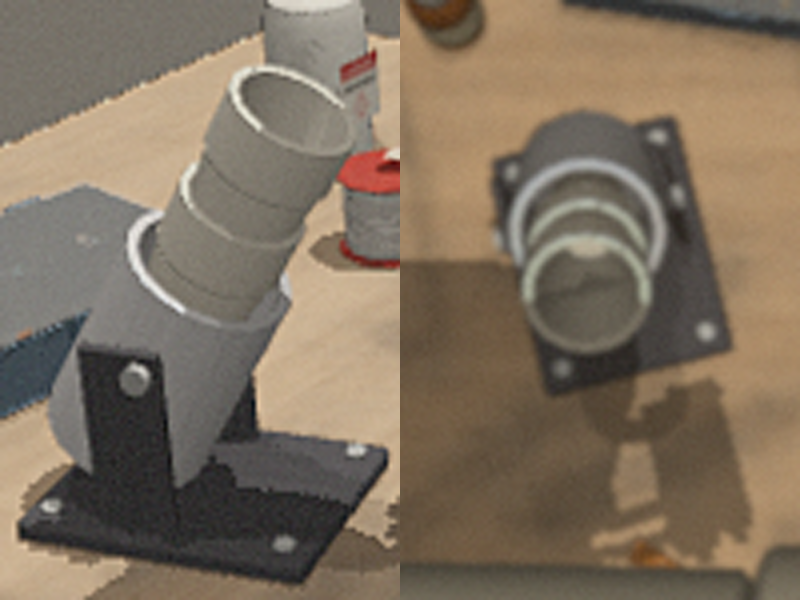

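The loose cup is nested straight in its twin: rims at about (290,110) and (245,195), roughly 48 mm apart along the axis. That matches the seated depth.

```bash
python3 -c "
from plant import arm
print(arm.finish_job())"
```

```text
the job is handed in; nothing more can be done
None
```

The tapered cup is nested straight in its twin: I seated it with a light press of about 7 N while holding it, eased off the spring, let go and handed the job in after about 19 s; I kept the arm clear of the pot and other loose things but did not check their positions afterwards.

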